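# Twist a spring-bed channel nut into a peg maker's clamping channel

## Task

Take the wing-headed stud with the oblong grooved foot, put its foot through the slot of the steel channel level with the brass index, press it down gently against the sprung bed, give it a quarter turn and let the spring lift it until its grooves are fully caught on the channel lips. Let go of it standing upright and square across the channel. Never lean hard on the channel, and leave the look-alike round-footed stud and everything else on the bench where it is.

Things in the scene. Friction and masses are not known exactly. Their poses are not given: they have to be found in the camera images.
- nut: Channel nut on a stud, standing on its foot, 64 mm tall, 80 to 180 g, in either of two spots (look-alike in the other). Origin: centre of the foot's underside; z up, x along the foot. Dark steel foot 38 (x) by 20 (y) by 9 mm. Two grooves across its top run along y, 8.75 to 16 mm either side of the middle, floor 6 mm above the underside. Half a turn about z makes no difference.
- wing (a point): Centre of the nut's pale wooden wing grip, 52 mm above the underside of its foot: 36 mm along the nut's x, 14 mm thick along its y, 24 mm tall. Below it a round steel stem of 14 mm diameter goes down to the foot. Axes as the nut's.
- board: Fixed clamping board, teak base 12 mm thick. Origin on its underside, at the nominal middle of the channel; z up, y along the channel, x across. The steel channel on it is 52 mm wide, 280 mm long (y -140 to +140), closed at the ends, top face 57 mm above the bench. Any force on the board and all it carries must stay under 40 N: touch down at 10 mm/s or slower, as faster landings spike.
- slot (a point): Nominal middle of the slot in the channel's top face (57 mm high). Slot 22 mm wide, along board y; its edges turn down, 3 mm thick, to 8 mm below the top face. The channel is screwed down through oblong holes: its true centre line is anywhere up to 12 mm to either side of this point along board x, parallel to board y; fast, but not measured. Find it by feel (or sight).
- bed_top (a point): Nominal top of the sprung bed plate at rest, 12 mm below the channel's top face, 45 mm above the bench, the whole length of the channel. It yields straight down, pushing back about 4.6 N at first plus 0.7 N per mm, with a hard stop 11 mm down. Inside, the channel is 47 mm wide.
- caught (a point): Height of the nut's underside when fully caught: 43 mm above the bench, the foot lying across the channel (nut x along board x). To turn freely, either way, the underside must be pressed down to between 35 and 39.5 mm above the bench. This point is at the nominal middle of the channel, not where the nut goes.
- billet (a point): Top of the pinned square billet (30 mm; board x 58 to 88 mm, y -85 to +145 mm, 42 mm high) under the foot of the steel cam hold-down. The hold-down stands on the board behind the billet (board x 55 to 126 mm, y 90 to 183 mm with its lever), up to 113 mm high.
- mark (a point): Middle of the top face (10 by 8 mm) of the brass index, a stiff slider beside the channel, 60 mm above the bench, 49 mm to the +x side of the board's origin. Its axes are the board's. Its y place along the channel (from -95 to -15 mm in the board's frame) is where the nut goes.
- dog: Look-alike stud with a round foot, 34 mm diameter, 9 mm thick, otherwise stem and wing like the nut's; origin at the centre of its underside. Does not fit the channel; leave it.
- square: Red steel try square lying flat, stock 110 mm along y, blade 150 mm along +x, up to 18 mm high. Origin under the middle of the stock.
- burnisher: Round boxwood burnisher lying along x, about 185 mm long, 26 mm thick at the handle (-x end). Origin under its middle part.
- whetstone: Grey whetstone, 60 by 160 (y) by 25 mm, origin at the centre of the underside.
- peg_a: Finished honey-coloured tuning peg lying along x, 108 mm long, 14 mm high; origin under the thin end of its shaft, flat head at +x.
- peg_b: Second such peg.
Not all that is in view belongs to the job. Leave any pink or red look-alike of the nut alone.

How it is judged:
By the outcome, as a careful person would: the job done as asked, in the order asked, and still so for the second after the job is handed in, with the robot touching nothing.
It also fails if it takes over 72 s, if anything falls off the work surface, if the arm or the gripper's body presses on something with over 40 N, if the wrist force passes 120 N, or if a joint passes its speed limit or range.

## Robot

A 6-joint arm with a two-finger parallel gripper is mounted at the origin on the work surface. World frame = base frame: x ahead of the robot, y to its left, z up, the work surface at z = 0. Lengths are in m, angles in rad, forces in N, time in s.
With the tool pointing down it reaches from about 0.35 to 0.975 m from the base axis. Payload 4.9 kg.
Tool frame: the origin (TCP) lies midway between the tips of the shut fingers; the grasp point (between the pads) lies 19 mm behind it; z points along the fingers, y is the line along which they close (so a half turn about z gives the same grasp; the last joint's range is limited). The gripper opens to 85 mm and grips with 20 to 120 N. Pads are 22 mm wide; open, the fingers measure 114 mm over their backs; the gripper's body (76 mm by 85 mm) begins 54 mm behind the grasp point. The pads swing forward as they close: fully open they stand 13 mm farther back than shut.
Start: joints at [-1.441, 0.053, 1.613, -0, 1.476, -0.119], TCP at [0.154, -0.606, 0.231] pointing down, gripper open.
Joint ranges: [-3.01, 3.01], [-1.01, 2.22], [0.06, 2.58], [-1.02, 4.17], [0.09, 2.62], [-3.14, 3.14]. Speed limits (rad/s): [2.57, 2.57, 3.14, 3.14, 3.14, 3.14].

## Interface

Orientations are given as a rotation vector (axis times angle).
In Python, from station import ctrl gives the robot as it stands.
- The arm moves only by the shell command python3 -m handwheel 'ROWS' [FORCE]. ROWS is JSON, a list of rows, each an object with "gripper": the gripper command: -1 is fully open, 1 is shut, values between are in proportion; "offset": the shift along the tool's x, y, z in mm, a list of three; "rotation": the turn, a rotation vector about the tool's x, y, z in rad, a list of three. A call has exactly 8 rows; each row is the pose to reach, as a shift and turn from the pose commanded when the call began, along the tool's axes at that moment; what a row does not reach only later rows make up. A row lasts 1/8 s, in which the tool goes at most 62.5 mm and 10.7 degrees, less where a joint would pass 70% of its speed; a pose out of reach is approached as far as the arm can. A call with a gripper value outside its range is refused whole. The fingers move at their own pace and stop on an object; FORCE is the grip in N (left out, the last holds). Time passes only in rows, so rows that repeat a pose let the fingers close, or fill a call up. It gives the time, the measured TCP pose, the force, the opening and the grip force at its end, in the units of the state.
- ctrl.get_obs(): the state, without advancing time (a new reading comes with each control period).
- ctrl.get_image(name): name is "scene" or "top" or "wrist"; returns a dict with "image" (384x512x3 uint8, red, green, blue), "fovy" (degrees; the focal length in pixels is half the picture's height over the tangent of half this angle, whatever the lens; pixels are square), "cx", "cy" (the principal point, pixels), "xyz" and "attitude" of the camera in the world. Camera axes: x right, y up, looking along -z (the intrinsics and any distortion apply to the point x, -y, -z); pixel columns grow to the right and rows downward; lengths in m; the calibration is good to about 2 mm. A picture is of the moment at which its call begins. There is no depth.
- ctrl.finish_job(): hands the job in; it is judged then, once.
The state is a dict: "t": time; "q": joint angles; "dq": joint speeds; "effort": joint torques, N m; "tool_pos": TCP position; "tool_rot": TCP orientation; "contact_force": force on the tool from outside, world axes, zero at the start; "wrist_torque": the same for the moment, N m; "opening": finger opening in m; "grip_force": force on a finger pad.
Only numpy, scipy, OpenCV 4.12 (cv2) and the standard library are available. Lean on these libraries where they do the work, as an engineer would, in place of code of your own. Each camera call takes 0.05 s, during which the arm holds its last target. There are 200 camera calls.

## Working session

There is one attempt and no reset: what is moved stays moved. The work goes in short steps, Python scripts to look and compute and a shell command to move; the robot and the scene stay as the last step left them, time stands still between calls to the robot, and variables do not carry over. Pictures are saved under pics/ and viewed, at most 11 in all, crops included, and the job is handed in when it is done.

```bash
mkdir -p pics; ls; python3 - <<'E'
from station import ctrl
import cv2,pickle
d={}
for n in("scene","top","wrist"):
    r=ctrl.get_image(n); d[n]=r
    print(n,{k:v for k,v in r.items() if k!="image"})
    cv2.imwrite(f"pics/{n}0.png",r["image"][...,::-1])
pickle.dump(d,open("im0.pkl","wb"))
print(ctrl.get_obs())
E
```

```text
pics
scene {'fovy': 42.21870725910051, 'cx': 262.835325432286, 'cy': 183.06882322301217, 'xyz': array([ 1.16940833, -0.49348683,  1.00088552]), 'attitude': array([0.66617446, 0.30636021, 0.87255077])}
top {'fovy': 47.02649542421681, 'cx': 258.0604089073842, 'cy': 200.1947474764582, 'xyz': array([0.36146677, 0.02573882, 1.27925663]), 'attitude': array([ 0.10648307, -0.15123878, -1.56479462])}
wrist {'fovy': 65.67376879747025, 'cx': 254.70196080251065, 'cy': 190.54862256475053, 'xyz': array([ 0.22584679, -0.58735123,  0.3732095 ]), 'attitude': array([-0.25146116,  0.19811831, -1.3117937 ])}
{'t': 0.15, 'q': array([-1.44101489e+00,  5.32463889e-02,  1.61396450e+00, -1.81999340e-07,
        1.47600696e+00, -1.18989345e-01]), 'dq': array([ 0.00054039,  0.00010359, -0.0042392 ,  0.00024243, -0.00068756,
       -0.00015799]), 'effort': array([ 7.02473226e-04, -3.94238555e+01, -3.70721734e+01, -1.26490272e-04,
        4.66976475e-03,  5.32135445e-06]), 'tool_pos': array([ 0.15382693, -0.60527652,  0.23032833]), 'tool_rot': array([-3.11570842e+00, -3.89559767e-01,  1.40525629e-05]), 'contact_force': array([ 0.53106722, -0.61659051, -0.36331445]), 'wrist_torque': array([-0.01839614, -0.00724579, -0.0315988 ]), 'grip_force': 0.0, 'opening': 0.08502128744067255}
```

View pics/top0.png

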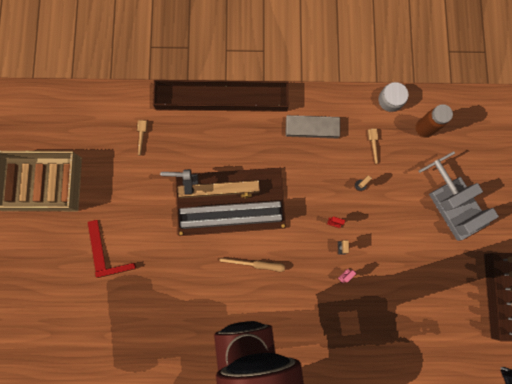

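View pics/scene0.png

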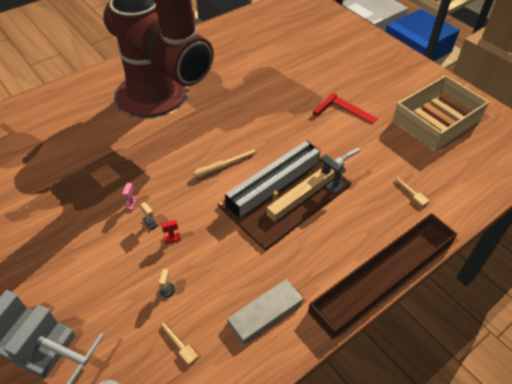

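Candidates with pale wing and dark foot: A at top (364,183) / scene (166,284), and B at top (344,247) / scene (149,216). The pink and red ones at (347,276) and (337,222) are decoys. I'll enlarge A and B to tell the oblong foot from the round one.

```bash
cat > h.py <<'E'
import numpy as np,cv2,pickle
from scipy.spatial.transform import Rotation as R
def cam(r):
    f=r["image"].shape[0]/2/np.tan(np.radians(r["fovy"]/2)); return f,R.from_rotvec(r["attitude"]).as_matrix(),np.array(r["xyz"])
def ray(r,u,v,z):
    f,M,c=cam(r); d=M@np.array([(u-r["cx"])/f,-(v-r["cy"])/f,-1]); return c+d*(z-c[2])/d[2]
def proj(r,p):
    f,M,c=cam(r); q=M.T@(np.array(p)-c); return r["cx"]+f*q[0]/-q[2], r["cy"]-f*q[1]/-q[2]
E
python3 - <<'E'
from h import *
d=pickle.load(open("im0.pkl","rb"))
def crop(n,u,v,w):
    a=d[n]["image"][v-w:v+w,u-w:u+w,::-1]; return cv2.resize(a,(290,290),interpolation=cv2.INTER_CUBIC)
a=np.hstack([crop("top",364,183,16),crop("scene",166,284,22)]);b=np.hstack([crop("top",344,247,16),crop("scene",149,216,22)])
cv2.imwrite("pics/c1.png",np.vstack([a,b]))
a=cv2.resize(d["top"]["image"][160:245,165:297,::-1],(792,510),interpolation=cv2.INTER_CUBIC);cv2.imwrite("pics/c2.png",a)
t=d["top"]
for n,u,v in(("top",364,183),("scene",166,284),("top",344,247),("scene",149,216)):print(n,ray(d[n],u,v,.04))
E
```

```text
top [ 0.61849198 -0.31562965  0.04      ]
scene [ 0.62981191 -0.31656643  0.04      ]
top [ 0.43439226 -0.25160959  0.04      ]
scene [ 0.44698303 -0.25425173  0.04      ]
```

View pics/c1.png

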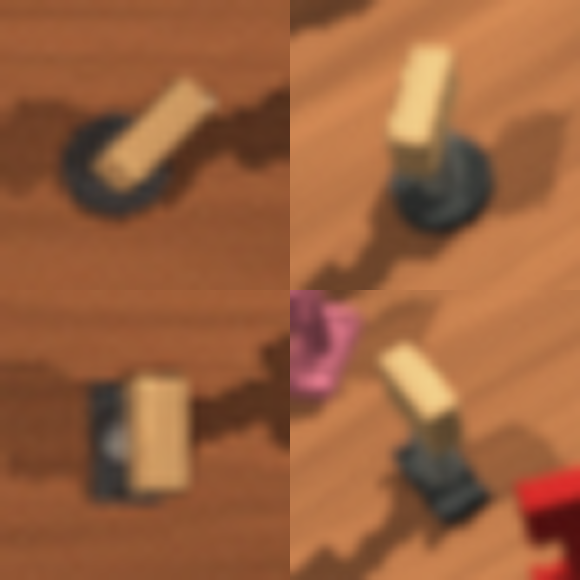

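View pics/c2.png

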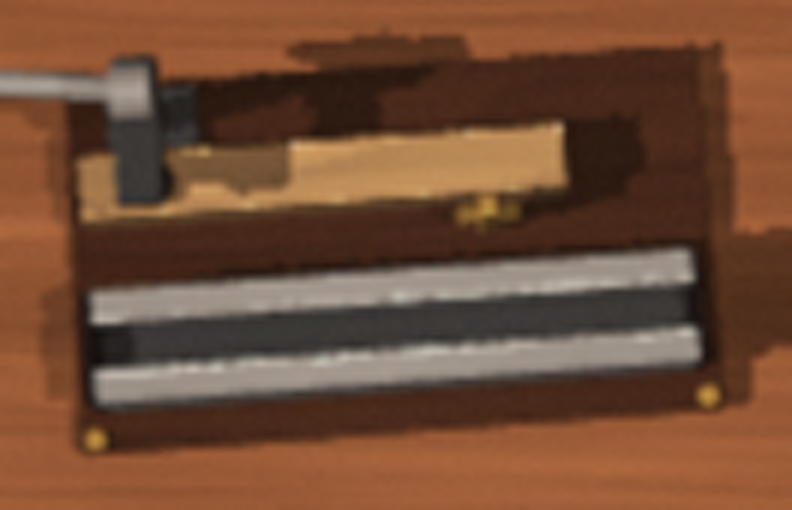

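B (top 344,247) has the oblong grooved foot, so it is the nut; A at (364,183) has a round foot, so it is the dog. The channel slot runs dark between two grey lips, and the brass index is at crop (487,208), or about top (246,195). Next: coarse positions.

```bash
python3 - <<'E'
from h import *
d=pickle.load(open("im0.pkl","rb"))
def tri(p1,p2):
    A=[];b=[]
    for n,(u,v) in(("top",p1),("scene",p2)):
        f,M,c=cam(d[n]); k=M@np.array([(u-d[n]["cx"])/f,-(v-d[n]["cy"])/f,-1]);k/=np.linalg.norm(k);P=np.eye(3)-np.outer(k,k);A.append(P);b.append(P@c)
    x=np.linalg.lstsq(np.vstack(A),np.hstack(b),rcond=None)[0]; return x
def wing(n,u,v,w):
    a=d[n]["image"][v-w:v+w,u-w:u+w]; h=cv2.cvtColor(a,cv2.COLOR_RGB2HSV)
    m=((h[...,0]>12)&(h[...,0]<28)&(h[...,2]>150)&(h[...,1]<160)).astype(np.uint8)
    N,l,s,ct=cv2.connectedComponentsWithStats(m); k=1+s[1:,4].argmax(); c=ct[k]+[u-w,v-w]; print(n,s[k],c,cv2.minAreaRect(np.argwhere(l==k)[:,::-1].astype(np.float32))); return c
a=wing("top",344,247,14);b=wing("scene",149,216,18); print("wing",tri(a,b)); print(ray(d["top"],*a,.06))
t=d["top"]
# channel: crop scale 6 offset (165,160)
P=lambda u,v:(165+u/6-.42,160+v/6-.42)
for u,v,z in((90,292,.057),(692,250,.057),(95,405,.057),(702,362,.057),(90,325,.057),(692,283,.057),(95,370,.057),(702,328,.057),(487,206,.06)): print(u,v,ray(t,*P(u,v),z))
for u,v in((95,440),(708,395)): print("corner screw",ray(t,*P(u,v),.012))
for u,v in((75,85),(715,45),(80,450),(718,405)): print("boardcorner",ray(t,*P(u,v),.012))
print(R.from_rotvec([-3.11570842e+00, -3.89559767e-01,0]).as_matrix().round(3))
E
```

```text
top [12  7  7 13 78] [345.30769231 246.26923077] ((15.0, 13.0), (12.0, 6.0), 90.0)
scene [  8   3  15  15 120] [145.86666667 207.275     ] ((15.400001525878906, 10.800000190734863), (16.994115829467773, 10.733126640319824), 63.43495178222656)
wing [ 0.43492555 -0.25154927  0.05961549]
[ 0.43523657 -0.25084225  0.06      ]
90 292 [0.54030918 0.20950988 0.057     ]
692 250 [ 0.56128848 -0.07068663  0.057     ]
95 405 [0.4876686  0.20570792 0.057     ]
702 362 [ 0.50849525 -0.07490478  0.057     ]
90 325 [0.52485831 0.20906754 0.057     ]
692 283 [ 0.54565222 -0.07055512  0.057     ]
95 370 [0.50389743 0.20616757 0.057     ]
702 328 [ 0.52445002 -0.07504885  0.057     ]
487 206 [0.58123055 0.02542585 0.06      ]
corner screw [0.47556109 0.21185935 0.012     ]
corner screw [ 0.49792755 -0.08136074  0.012     ]
boardcorner [0.64885201 0.22647501 0.012     ]
boardcorner [ 0.67095214 -0.08644028  0.012     ]
boardcorner [0.47077206 0.21884148 0.012     ]
boardcorner [ 0.49310785 -0.08613802  0.012     ]
[[ 0.969  0.246 -0.   ]
 [ 0.246 -0.969  0.002]
 [ 0.    -0.002 -1.   ]]
```

```bash
python3 -m handwheel '[{"gripper":0,"offset":[50,-38,0],"rotation":[0,0,0.05]},{"gripper":0,"offset":[100,-76,0],"rotation":[0,0,0.1]},{"gripper":0,"offset":[150,-114,5],"rotation":[0,0,0.15]},{"gripper":0,"offset":[200,-152,10],"rotation":[0,0,0.2]},{"gripper":0,"offset":[250,-190,15],"rotation":[0,0,0.25]},{"gripper":0,"offset":[300,-228,20],"rotation":[0,0,0.25]},{"gripper":0,"offset":[340,-259,25],"rotation":[0,0,0.25]},{"gripper":0,"offset":[359,-274,30],"rotation":[0,0,0.25]}]' 40
cat > look.py <<'E'
from h import *
from station import ctrl
import sys
def grab(tag):
    r=ctrl.get_image("wrist"); pickle.dump(r,open(tag+".pkl","wb")); cv2.imwrite(f"pics/{tag}.png",r["image"][...,::-1])
    o=ctrl.get_obs(); print(o["t"],o["tool_pos"],o["tool_rot"],o["contact_force"],r["xyz"],r["attitude"]); return r
if __name__=="__main__": grab(sys.argv[1])
E
python3 look.py w1
```

```text
t: 1.15
tool_pos: [0.4354, -0.2493, 0.2009]
tool_rot: [-3.141, -0.003, 0.0]
contact_force: [1.0, -0.2, -0.2]
opening: 0.0426
grip_force: 0.0
1.2 [ 0.43598661 -0.24785366  0.1999935 ] [-3.13871286e+00 -4.39273879e-03  2.27681984e-04] [-0.11221324  2.20522717 -0.44077889] [ 0.50975667 -0.24967503  0.34387443] [-0.23327952  0.23407086 -1.55666954]
```

View pics/w1.png

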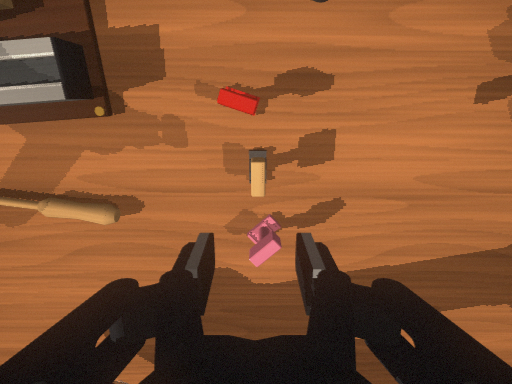

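The wrist view shows the nut's pale wing upright at about (258,178). The foot's end shows at (258,155), and the pink and red decoys are below and above it.

```bash
python3 - <<'E'
from h import *
r=pickle.load(open("w1.pkl","rb")); I=r["image"]; y0,x0=140,235
h=cv2.cvtColor(I[y0:205,x0:285],cv2.COLOR_RGB2HSV)
m=((h[...,0]>12)&(h[...,0]<28)&(h[...,2]>150)&(h[...,1]<160)).astype(np.uint8)
N,l,s,c=cv2.connectedComponentsWithStats(m);k=1+s[1:,4].argmax();pts=np.argwhere(l==k)[:,::-1]+[x0,y0]
print(s[k],c[k]+[x0,y0])
w=np.array([ray(r,u,v,.064)[:2] for u,v in pts]).astype(np.float32)*1000
print("z.064",cv2.minAreaRect(w),w.mean(0)); ev=np.linalg.svd(w-w.mean(0),full_matrices=False)[2][0];print(np.degrees(np.arctan2(ev[1],ev[0])))
# foot dark: all blobs
d=((h[...,2]<75)&(h[...,1]<110)).astype(np.uint8);N,l,s,c=cv2.connectedComponentsWithStats(d)
for k in range(1,N): 
  if s[k][4]>15: print("dark",s[k]+np.array([x0,y0,0,0,0]),ray(r,*(c[k]+[x0,y0]),.009))
print(I[185,245:272].sum(1)//3); print(I[150:205,258])
E
```

```text
[ 16  22  15  35 491] [257.54582485 178.97148676]
z.064 ((435.3163146972656, -252.84632873535156), (13.740236282348633, 34.23282241821289), 89.86922454833984) [ 435.53784 -252.34311]
-179.5386
[117 114 118 116 115 114 167 171 168 171 170 171 171 171 167 163 160 159
 154 118 104 113 114 112 113 112 111]
[[ 65  44  26]
 [ 94  82  73]
 [ 93  81  72]
 [ 95  84  73]
 [ 93  82  74]
 [ 93  80  70]
 [ 95  82  70]
 [101  72  46]
 [100  71  45]
 [105  75  48]
 [ 98  70  43]
 [114  83  51]
 [184 135  82]
 [228 172 104]
 [233 178 108]
 [233 179 108]
 [232 174 104]
 [231 176 104]
 [231 174 104]
 [230 175 104]
 [233 179 109]
 [232 176 104]
 [232 176 107]
 [232 176 106]
 [231 176 106]
 [232 175 106]
 [231 177 105]
 [232 179 106]
 [232 177 106]
 [232 176 107]
 [232 177 107]
 [231 175 104]
 [232 178 107]
 [232 175 105]
 [231 174 106]
 [231 177 107]
 [231 176 105]
 [231 176 106]
 [231 176 107]
 [231 174 105]
 [230 174 103]
 [230 174 105]
 [231 175 104]
 [231 175 105]
 [230 171 103]
 [230 175 105]
 [206 145  86]
 [174 107  58]
 [176 107  59]
 [176 109  62]
 [171 105  60]
 [167 103  57]
 [168 102  56]
 [167 100  56]
 [167  99  55]]
```

```bash
python3 -m handwheel '[{"gripper":0,"offset":[1,0,30],"rotation":[0,0,0]},{"gripper":0,"offset":[1,0,60],"rotation":[0,0,0]},{"gripper":0,"offset":[1,0,90],"rotation":[0,0,0]},{"gripper":0,"offset":[1,0,115],"rotation":[0,0,0]},{"gripper":0,"offset":[1,0,140],"rotation":[0,0,0]},{"gripper":0,"offset":[1,0,160],"rotation":[0,0,0]},{"gripper":0,"offset":[1,0,168],"rotation":[0,0,0]},{"gripper":0,"offset":[1,0,168],"rotation":[0,0,0]}]' 40
python3 -m handwheel '[{"gripper":0.8,"offset":[0,0,0],"rotation":[0,0,0]},{"gripper":0.8,"offset":[0,0,0],"rotation":[0,0,0]},{"gripper":1,"offset":[0,0,0],"rotation":[0,0,0]},{"gripper":1,"offset":[0,0,0],"rotation":[0,0,0]},{"gripper":1,"offset":[0,0,0],"rotation":[0,0,0]},{"gripper":1,"offset":[0,0,0],"rotation":[0,0,0]},{"gripper":1,"offset":[0,0,0],"rotation":[0,0,0]},{"gripper":1,"offset":[0,0,0],"rotation":[0,0,0]}]' 60
```

```text
t: 2.2
tool_pos: [0.435, -0.2518, 0.0329]
tool_rot: [-3.141, 0.002, 0.001]
contact_force: [-0.7, -0.7, -0.8]
opening: 0.0426
grip_force: 0.0
t: 3.2
tool_pos: [0.4362, -0.2524, 0.0346]
tool_rot: [3.14, -0.002, 0.003]
contact_force: [-0.8, -0.2, 6.1]
opening: 0.0133
grip_force: 59.5
```

```bash
python3 -m handwheel '[{"gripper":1,"offset":[0,0,-10],"rotation":[0,0,0]},{"gripper":1,"offset":[0,0,-30],"rotation":[0,0,0]},{"gripper":1,"offset":[0,0,-60],"rotation":[0,0,0]},{"gripper":1,"offset":[0,0,-90],"rotation":[0,0,0]},{"gripper":1,"offset":[10,-30,-120],"rotation":[0,0,-0.18]},{"gripper":1,"offset":[22,-65,-130],"rotation":[0,0,-0.36]},{"gripper":1,"offset":[35,-102,-130],"rotation":[0,0,-0.54]},{"gripper":1,"offset":[47,-139,-130],"rotation":[0,0,-0.72]}]' 60
python3 - <<'E'
from h import *
# remaining delta in tool axes after yaw change of -0.72 about z(tool): tool frame rotated
a=-0.72; d=np.array([92.7-47,-273.9+139]); print(np.array([[np.cos(a),np.sin(a)],[-np.sin(a),np.cos(a)]])@d)
E
```

```text
t: 4.2
tool_pos: [0.4824, -0.1115, 0.1633]
tool_rot: [-2.937, -1.113, 0.0]
contact_force: [0.2, -0.1, -1.2]
opening: 0.0131
grip_force: 58.7
[123.30851407 -71.28471335]
```

```bash
python3 -m handwheel '[{"gripper":1,"offset":[25,-14,0],"rotation":[0,0,-0.18]},{"gripper":1,"offset":[50,-29,0],"rotation":[0,0,-0.36]},{"gripper":1,"offset":[75,-43,0],"rotation":[0,0,-0.54]},{"gripper":1,"offset":[100,-58,0],"rotation":[0,0,-0.72]},{"gripper":1,"offset":[118,-68,0],"rotation":[0,0,-0.87]},{"gripper":1,"offset":[123.3,-71.3,0],"rotation":[0,0,-0.927]},{"gripper":1,"offset":[123.3,-71.3,0],"rotation":[0,0,-0.927]},{"gripper":1,"offset":[123.3,-71.3,0],"rotation":[0,0,-0.927]}]' 60
python3 look.py w2
```

```text
t: 5.2
tool_pos: [0.528, 0.0218, 0.163]
tool_rot: [-2.137, -2.302, 0.001]
contact_force: [0.5, 1.0, -1.5]
opening: 0.0131
grip_force: 58.7
5.25 [0.52805715 0.02167296 0.16312234] [-2.13770485e+00 -2.30172707e+00  6.77681755e-04] [ 0.49423621  0.34640133 -1.6294915 ] [0.52172092 0.09632556 0.3060523 ] [-0.2984625  -0.0112899   0.07294319]
```

View pics/w2.png

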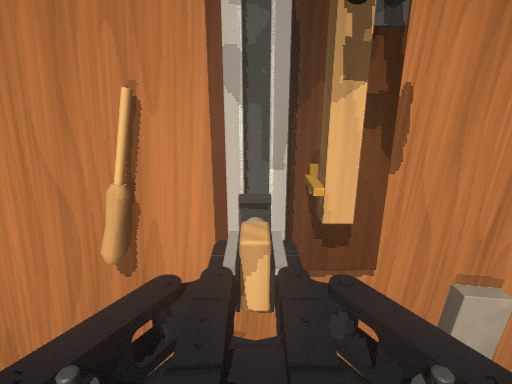

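The wrist view shows the held nut square. The slot runs between the lips at about cols 244 to 271, and the brass index top is near (315,186).

```bash
cat > m.py <<'E'
from h import *
r=pickle.load(open("w2.pkl","rb")); I=r["image"]; g=cv2.cvtColor(I,cv2.COLOR_RGB2GRAY).astype(int)
E4=[]
for v in range(20,180,10):
    row=I[v].astype(int); sat=row.max(1)-row.min(1); lip=(g[v]>115)&(sat<40)
    c=np.where(lip[200:310])[0]+200
    L=c[c<256];Rr=c[c>258]
    E4.append((v,L.min()-.5,L.max()+.5,Rr.min()-.5,Rr.max()+.5))
E4=np.array(E4); print(E4[::5])
yb=np.array([-.0747,.9972]);xb=np.array([.9972,.0747])
for k in range(1,5):
    w=np.array([ray(r,e[k],e[0],.057)[:2] for e in E4]); p=np.polyfit(w[:,1],w[:,0],1); res=w[:,0]-np.polyval(p,w[:,1])
    print(k,"x at y=.0214:",np.polyval(p,.0214),"yaw",np.degrees(np.arctan(-p[0])),res.std())
h=cv2.cvtColor(I,cv2.COLOR_RGB2HSV); s=I[150:210,295:335].astype(int)
m=((h[150:210,295:326,1]>190)&(h[150:210,295:326,0]>14)&(h[150:210,295:326,0]<32)).astype(np.uint8)
N,l,st,c=cv2.connectedComponentsWithStats(m)
for k in range(1,N):
    if st[k][4]>8:print(st[k]+np.array([295,150,0,0,0]),c[k]+[295,150])
cv2.imwrite("pics/c3.png",cv2.resize(I[150:210,225:335,::-1],(770,420),interpolation=cv2.INTER_NEAREST))
E
python3 m.py
```

```text
[[ 20.  220.5 241.5 270.5 290.5]
 [ 70.  222.5 241.5 270.5 289.5]
 [120.  224.5 242.5 269.5 287.5]
 [170.  225.5 243.5 268.5 286.5]]
1 x at y=.0214: 0.5025195620564017 yaw 4.391598023747867 0.0002446698108958882
2 x at y=.0214: 0.5172087246768658 yaw 4.207534633483843 0.00023579861168777355
3 x at y=.0214: 0.5394406315530429 yaw 4.281508277406494 0.00023203170943437613
4 x at y=.0214: 0.5544783310457977 yaw 4.352569136544755 0.00022251535299022847
```

View pics/c3.png

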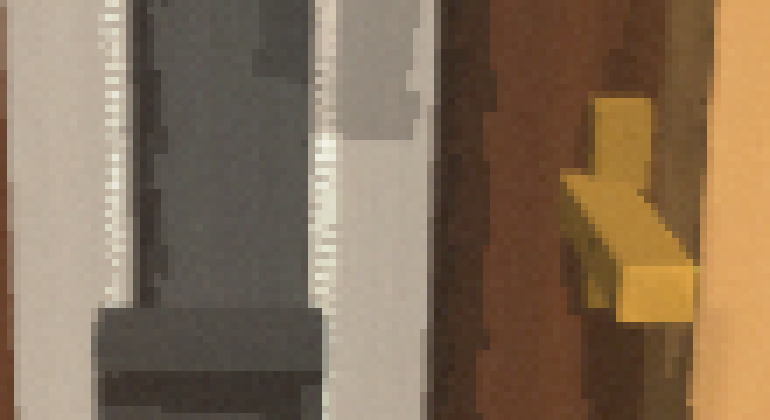

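```bash
python3 - <<'E'
from h import *
r=pickle.load(open("w2.pkl","rb"))
C=np.array([.5284,.0214]); th=np.radians(4.31); xb=np.array([np.cos(th),np.sin(th)]);yb=np.array([-xb[1],xb[0]])
for u,v in((312.6,187.4),(323.5,195.5),(318.1,191.4)):
    p=ray(r,u,v,.06)[:2]; print(p,"board rel C:",(p-C)@xb,(p-C)@yb)
# foot end at TCP z .163: underside ~.130, top .139
for u in(225+97/7-.5,225+323/7-.5):
    p=ray(r,u,150+308/7,.139)[:2]; print("foot corner",p,(p-C)@xb,(p-C)@yb)
E
```

```text
[0.57696127 0.02729644] board rel C: 0.04886706969094719 0.002230249583558982
[0.58737737 0.02069471] board rel C: 0.05875758084487134 -0.0051356087305233535
[0.58218447 0.02405764] board rel C: 0.053832099144082435 -0.0013919254294387211
foot corner [0.51609641 0.04221701] -0.01070433559817885 0.02168278378781908
foot corner [0.53508127 0.04361371] 0.00833179808113146 0.021648770818412922
```

```bash
python3 -m handwheel '[{"gripper":1,"offset":[-0.8,0.8,10],"rotation":[0,0,0]},{"gripper":1,"offset":[-0.8,0.8,20],"rotation":[0,0,0]},{"gripper":1,"offset":[-0.8,0.8,30],"rotation":[0,0,0]},{"gripper":1,"offset":[-0.8,0.8,40],"rotation":[0,0,0]},{"gripper":1,"offset":[-0.8,0.8,50],"rotation":[0,0,0]},{"gripper":1,"offset":[-0.8,0.8,58],"rotation":[0,0,0]},{"gripper":1,"offset":[-0.8,0.8,63],"rotation":[0,0,0]},{"gripper":1,"offset":[-0.8,0.8,63],"rotation":[0,0,0]}]' 60
python3 look.py w3; python3 -c "
import cv2;I=cv2.imread('pics/w3.png');cv2.imwrite('pics/c4.png',cv2.resize(I[130:210,205:315],(770,560),interpolation=cv2.INTER_NEAREST))"
```

```text
t: 6.25
tool_pos: [0.529, 0.0213, 0.0999]
tool_rot: [-2.136, -2.303, 0.001]
contact_force: [-0.8, -0.4, -1.4]
opening: 0.0131
grip_force: 58.8
6.3 [0.52931536 0.02128857 0.10034546] [2.13651193e+00 2.30317426e+00 6.57822962e-05] [ 0.09387168 -0.20741157 -2.162379  ] [0.52268286 0.0958144  0.24291409] [-0.29830937 -0.01147447  0.07398324]
```

View pics/c4.png

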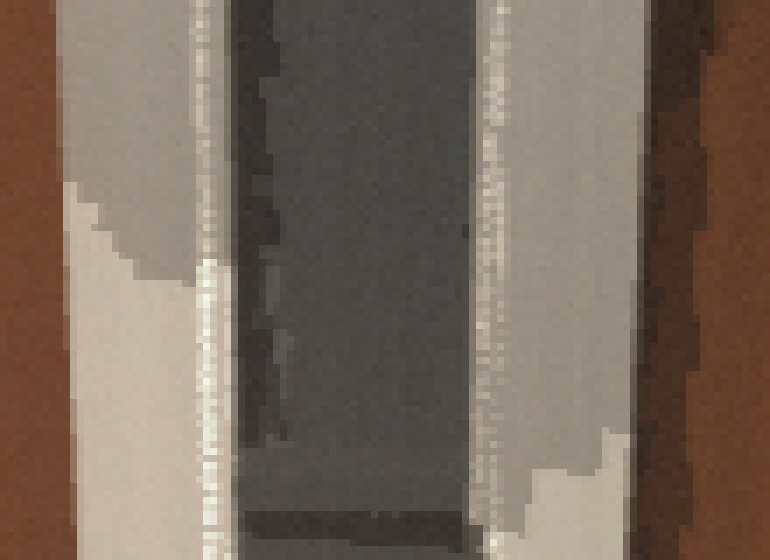

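The foot sits in the slot's width with small gaps on both sides (slot crop cols 235 to 470, foot 240 to 468). I'll descend at under 10 mm/s.

```bash
python3 -m handwheel '[{"gripper":1,"offset":[0,-0.2,1.2],"rotation":[0,0,0]},{"gripper":1,"offset":[0,-0.2,2.4],"rotation":[0,0,0]},{"gripper":1,"offset":[0,-0.2,3.6],"rotation":[0,0,0]},{"gripper":1,"offset":[0,-0.2,4.8],"rotation":[0,0,0]},{"gripper":1,"offset":[0,-0.2,6],"rotation":[0,0,0]},{"gripper":1,"offset":[0,-0.2,7.2],"rotation":[0,0,0]},{"gripper":1,"offset":[0,-0.2,8.2],"rotation":[0,0,0]},{"gripper":1,"offset":[0,-0.2,9],"rotation":[0,0,0]}]' 60
python3 -m handwheel '[{"gripper":1,"offset":[0,0,0.5],"rotation":[0,0,0]},{"gripper":1,"offset":[0,0,1],"rotation":[0,0,0]},{"gripper":1,"offset":[0,0,1.5],"rotation":[0,0,0]},{"gripper":1,"offset":[0,0,2],"rotation":[0,0,0]},{"gripper":1,"offset":[0,0,2.5],"rotation":[0,0,0]},{"gripper":1,"offset":[0,0,3],"rotation":[0,0,0]},{"gripper":1,"offset":[0,0,3.5],"rotation":[0,0,0]},{"gripper":1,"offset":[0,0,4],"rotation":[0,0,0]}]' 60
```

```text
t: 7.3
tool_pos: [0.529, 0.0213, 0.0912]
tool_rot: [-2.137, -2.303, 0.0]
contact_force: [-0.3, 0.1, -1.3]
opening: 0.0134
grip_force: 58.8
t: 8.3
tool_pos: [0.529, 0.0213, 0.0873]
tool_rot: [-2.137, -2.303, -0.0]
contact_force: [-0.9, -0.9, -1.4]
opening: 0.013
grip_force: 58.8
```

```bash
python3 -m handwheel '[{"gripper":1,"offset":[0,0,1],"rotation":[0,0,0]},{"gripper":1,"offset":[0,0,2],"rotation":[0,0,0]},{"gripper":1,"offset":[0,0,3],"rotation":[0,0,0]},{"gripper":1,"offset":[0,0,4],"rotation":[0,0,0]},{"gripper":1,"offset":[0,0,5],"rotation":[0,0,0]},{"gripper":1,"offset":[0,0,6],"rotation":[0,0,0]},{"gripper":1,"offset":[0,0,7],"rotation":[0,0,0]},{"gripper":1,"offset":[0,0,8],"rotation":[0,0,0]}]' 60
python3 -m handwheel '[{"gripper":1,"offset":[0,0,1],"rotation":[0,0,0]},{"gripper":1,"offset":[0,0,2],"rotation":[0,0,0]},{"gripper":1,"offset":[0,0,3],"rotation":[0,0,0]},{"gripper":1,"offset":[0,0,3],"rotation":[0,0,0]},{"gripper":1,"offset":[0,0,3],"rotation":[0,0,0]},{"gripper":1,"offset":[0,0,3],"rotation":[0,0,0]},{"gripper":1,"offset":[0,0,3],"rotation":[0,0,0]},{"gripper":1,"offset":[0,0,3],"rotation":[0,0,0]}]' 60
```

```text
t: 9.3
tool_pos: [0.5291, 0.0212, 0.0795]
tool_rot: [2.137, 2.303, -0.0]
contact_force: [-2.7, 0.3, 4.2]
opening: 0.0129
grip_force: 59.4
t: 10.3
tool_pos: [0.5292, 0.0212, 0.0767]
tool_rot: [2.136, 2.303, 0.0]
contact_force: [-2.4, 0.2, 5.0]
opening: 0.0129
grip_force: 59.7
```

```bash
python3 -m handwheel '[{"gripper":1,"offset":[0,-0.3,1],"rotation":[0,0,0]},{"gripper":1,"offset":[0,-0.5,2],"rotation":[0,0,0]},{"gripper":1,"offset":[0,-0.5,3],"rotation":[0,0,0]},{"gripper":1,"offset":[0,-0.5,4],"rotation":[0,0,0]},{"gripper":1,"offset":[0,-0.5,5],"rotation":[0,0,0]},{"gripper":1,"offset":[0,-0.5,5.6],"rotation":[0,0,0]},{"gripper":1,"offset":[0,-0.5,5.6],"rotation":[0,0,0]},{"gripper":1,"offset":[0,-0.5,5.6],"rotation":[0,0,0]}]' 60
```

```text
t: 11.3
tool_pos: [0.5292, 0.0212, 0.072]
tool_rot: [2.136, 2.303, 0.001]
contact_force: [-3.9, 0.2, 9.3]
opening: 0.0132
grip_force: 60.2
```

```bash
python3 -m handwheel '[{"gripper":1,"offset":[0,0,0],"rotation":[0,0,0.06]},{"gripper":1,"offset":[0,0,0],"rotation":[0,0,0.12]},{"gripper":1,"offset":[0,0,0],"rotation":[0,0,0.2]},{"gripper":1,"offset":[0,0,0],"rotation":[0,0,0.28]},{"gripper":1,"offset":[0,0,0],"rotation":[0,0,0.36]},{"gripper":1,"offset":[0,0,0],"rotation":[0,0,0.44]},{"gripper":1,"offset":[0,0,0],"rotation":[0,0,0.52]},{"gripper":1,"offset":[0,0,0],"rotation":[0,0,0.6]}]' 60
python3 -c "
from station import ctrl
o=ctrl.get_obs();print(o['wrist_torque'],o['contact_force'],o['q'][5])"
```

```text
t: 12.3
tool_pos: [0.5307, 0.0209, 0.0728]
tool_rot: [2.721, 1.564, 0.006]
contact_force: [-0.0, -0.7, 8.1]
opening: 0.0133
grip_force: 60.2
[-0.02732037  0.15354196  0.05641841] [-0.04119999 -0.71648297  8.14749337] 0.42695787907259763
```

```bash
python3 -m handwheel '[{"gripper":1,"offset":[-0.4,-0.7,0.6],"rotation":[0,0,0]},{"gripper":1,"offset":[-0.7,-1.3,1],"rotation":[0,0,0]},{"gripper":1,"offset":[-0.7,-1.3,1],"rotation":[0,0,0.08]},{"gripper":1,"offset":[-0.7,-1.3,1],"rotation":[0,0,0.16]},{"gripper":1,"offset":[-0.7,-1.3,1],"rotation":[0,0,0.24]},{"gripper":1,"offset":[-0.7,-1.3,1],"rotation":[0,0,0.32]},{"gripper":1,"offset":[-0.7,-1.3,1],"rotation":[0,0,0.4]},{"gripper":1,"offset":[-0.7,-1.3,1],"rotation":[0,0,0.4]}]' 60
python3 -c "
from station import ctrl
o=ctrl.get_obs();print(o['tool_pos'],o['wrist_torque'],o['contact_force'],o['q'][5])"
```

```text
t: 13.3
tool_pos: [0.5296, 0.0208, 0.0721]
tool_rot: [2.977, 0.995, 0.009]
contact_force: [0.5, -0.1, 8.8]
opening: 0.0129
grip_force: 60.2
[0.52964187 0.02080448 0.07206982] [-0.145331    0.15120079  0.00931627] [ 0.4645322  -0.1106595   8.82692617] 0.8247867965924929
```

```bash
python3 -m handwheel '[{"gripper":1,"offset":[0,0,0.3],"rotation":[0,0,0.1]},{"gripper":1,"offset":[0,0,0.3],"rotation":[0,0,0.2]},{"gripper":1,"offset":[0,0,0.3],"rotation":[0,0,0.3]},{"gripper":1,"offset":[0,0,0.3],"rotation":[0,0,0.4]},{"gripper":1,"offset":[0,0,0.3],"rotation":[0,0,0.5]},{"gripper":1,"offset":[0,0,0.3],"rotation":[0,0,0.571]},{"gripper":1,"offset":[0,0,0.3],"rotation":[0,0,0.571]},{"gripper":1,"offset":[0,0,0.3],"rotation":[0,0,0.571]}]' 60
python3 look.py w4; python3 -c "
from station import ctrl
o=ctrl.get_obs();print(o['wrist_torque'])"
```

```text
t: 14.3
tool_pos: [0.5296, 0.0206, 0.0718]
tool_rot: [3.138, 0.117, 0.009]
contact_force: [-0.1, -0.6, 9.0]
opening: 0.0133
grip_force: 60.3
14.35 [0.52962093 0.0206542  0.07180915] [3.13783534 0.11722832 0.00927917] [-0.77688781 -0.35369417  8.11119093] [0.60286053 0.02606127 0.21524209] [-0.23635896  0.2169648  -1.48526911]
[-0.21573877  0.19681703 -0.04192237]
```

View pics/w4.png

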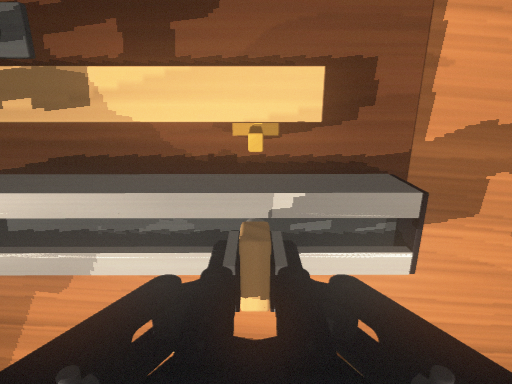

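Turned square: the wing (col 255) lines up with the brass index (col 255.5). Next, check centring across the slot.

```bash
python3 - <<'E'
from h import *
r=pickle.load(open("w4.pkl","rb")); I=r["image"]; g=cv2.cvtColor(I,cv2.COLOR_RGB2GRAY).astype(int)
C=np.array([.5284,.0214]); th=np.radians(4.31); xb=np.array([np.cos(th),np.sin(th)]);yb=np.array([-xb[1],xb[0]])
b=lambda u,v,z:((ray(r,u,v,z)[:2]-C)@xb*1e3,(ray(r,u,v,z)[:2]-C)@yb*1e3)
for c in(180,330): print(c,g[165:280,c].tolist())
print("wing col255 rows 212-320",I[212:320:1,255].sum(1).tolist())
print("row 240",g[240,232:280],"row 290",g[290,228:282])
for v in(216.5,248,192.5,274): print(v,b(200,v,.057))
for v,z in((221,.0775),(221,.1015),(313,.1015)): print(v,z,b(255,v,z))
print("mark",b(255.5,142,.06),"TCP",(np.array([.5296,.02065])-C)@xb,(np.array([.5296,.02065])-C)@yb)
E
```

```text
180 [50, 55, 53, 50, 51, 48, 52, 53, 51, 85, 86, 87, 87, 86, 84, 87, 84, 85, 86, 86, 85, 84, 84, 82, 82, 83, 85, 84, 169, 170, 173, 171, 171, 170, 169, 173, 172, 171, 172, 171, 172, 172, 173, 174, 173, 176, 174, 173, 172, 172, 172, 173, 172, 113, 105, 105, 103, 100, 100, 103, 104, 104, 104, 99, 104, 73, 72, 70, 65, 63, 65, 60, 64, 64, 60, 60, 64, 62, 59, 66, 62, 76, 89, 87, 92, 89, 88, 90, 205, 205, 205, 208, 215, 208, 206, 206, 209, 208, 209, 209, 211, 210, 209, 206, 208, 205, 207, 206, 206, 206, 162, 154, 143, 92, 50]
330 [48, 50, 49, 44, 50, 48, 41, 49, 47, 79, 82, 80, 83, 80, 76, 81, 81, 81, 80, 80, 77, 79, 81, 82, 82, 79, 84, 81, 138, 142, 139, 139, 140, 139, 139, 137, 140, 141, 140, 139, 139, 136, 139, 139, 141, 139, 141, 140, 137, 151, 148, 140, 137, 77, 76, 102, 103, 103, 101, 103, 103, 104, 80, 78, 73, 75, 77, 69, 61, 60, 61, 61, 64, 62, 62, 64, 66, 65, 63, 65, 65, 77, 87, 88, 87, 88, 89, 113, 230, 232, 208, 218, 208, 206, 207, 208, 205, 207, 206, 205, 205, 208, 205, 204, 204, 205, 206, 208, 206, 207, 163, 159, 122, 83, 60]
wing col255 rows 212-320 [500, 494, 494, 491, 499, 
[... 824 characters left out ...]
  99  98  99  99  93  81  50  43  45  41  42  41  44  38  39  45  39  40]
216.5 (np.float64(11.649252796038748), np.float64(30.039194333513507))
248 (np.float64(-8.256913591605002), np.float64(31.11115526121247))
192.5 (np.float64(25.964325089297933), np.float64(29.26831771785913))
274 (np.float64(-25.72901281641189), np.float64(32.052039976488345))
221 0.0775 (np.float64(17.35374440016973), np.float64(-1.2694999288723263))
221 0.1015 (np.float64(27.328302265698674), np.float64(-1.2134519970002093))
313 0.1015 (np.float64(-17.821160999367596), np.float64(-1.1834072312685184))
mark (np.float64(54.28407500698585), np.float64(-1.5994819882561235)) TCP 0.001140241863005446 -0.0008380623448466199
```

Centred within about 0.3 mm. Let it rise.

```bash
python3 -m handwheel '[{"gripper":1,"offset":[0,0,-0.6],"rotation":[0,0,0]},{"gripper":1,"offset":[0,0,-1.2],"rotation":[0,0,0]},{"gripper":1,"offset":[0,0,-1.8],"rotation":[0,0,0]},{"gripper":1,"offset":[0,0,-2.4],"rotation":[0,0,0]},{"gripper":1,"offset":[0,0,-3],"rotation":[0,0,0]},{"gripper":1,"offset":[0,0,-3.6],"rotation":[0,0,0]},{"gripper":1,"offset":[0,0,-4.2],"rotation":[0,0,0]},{"gripper":1,"offset":[0,0,-4.7],"rotation":[0,0,0]}]' 60
python3 -m handwheel '[{"gripper":1,"offset":[0,0,-0.3],"rotation":[0,0,0]},{"gripper":1,"offset":[0,0,-0.6],"rotation":[0,0,0]},{"gripper":1,"offset":[0,0,-0.9],"rotation":[0,0,0]},{"gripper":1,"offset":[0,0,-1.1],"rotation":[0,0,0]},{"gripper":1,"offset":[0,0,-1.3],"rotation":[0,0,0]},{"gripper":1,"offset":[0,0,-1.3],"rotation":[0,0,0]},{"gripper":1,"offset":[0,0,-1.3],"rotation":[0,0,0]},{"gripper":1,"offset":[0,0,-1.3],"rotation":[0,0,0]}]' 60
```

```text
t: 15.35
tool_pos: [0.5295, 0.0206, 0.076]
tool_rot: [3.138, 0.117, 0.009]
contact_force: [0.8, -1.2, 5.4]
opening: 0.0133
grip_force: 59.8
t: 16.35
tool_pos: [0.5295, 0.0206, 0.0771]
tool_rot: [3.138, 0.117, 0.009]
contact_force: [1.3, -1.3, 5.5]
opening: 0.0129
grip_force: 59.7
```

```bash
python3 -m handwheel '[{"gripper":1,"offset":[0,0,-0.2],"rotation":[0,0,0]},{"gripper":1,"offset":[0,0,-0.4],"rotation":[0,0,0]},{"gripper":1,"offset":[0,0,-0.6],"rotation":[0,0,0]},{"gripper":1,"offset":[0,0,-0.8],"rotation":[0,0,0]},{"gripper":1,"offset":[0,0,-1],"rotation":[0,0,0]},{"gripper":1,"offset":[0,0,-1],"rotation":[0,0,0]},{"gripper":1,"offset":[0,0,-1],"rotation":[0,0,0]},{"gripper":1,"offset":[0,0,-1],"rotation":[0,0,0]}]' 60
```

```text
t: 17.35
tool_pos: [0.5279, 0.0213, 0.0769]
tool_rot: [3.139, 0.117, 0.003]
contact_force: [3.1, -0.7, 6.4]
opening: 0.0131
grip_force: 59.7
```

```bash
python3 -m handwheel '[{"gripper":1,"offset":[0,0,-0.2],"rotation":[0,0,0]},{"gripper":1,"offset":[0,0,-0.4],"rotation":[0,0,0]},{"gripper":1,"offset":[0,0,-0.6],"rotation":[0,0,0]},{"gripper":1,"offset":[0,0,-0.8],"rotation":[0,0,0]},{"gripper":1,"offset":[0,0,-1],"rotation":[0,0,0]},{"gripper":1,"offset":[0,0,-1],"rotation":[0,0,0]},{"gripper":1,"offset":[0,0,-1],"rotation":[0,0,0]},{"gripper":1,"offset":[0,0,-1],"rotation":[0,0,0]}]' 60
python3 look.py w5; cp pics/w5.png pics/w5v.png; python3 -c "
from station import ctrl
o=ctrl.get_obs();print(o['wrist_torque'])"
```

```text
t: 18.35
tool_pos: [0.5272, 0.0214, 0.0775]
tool_rot: [-3.139, -0.117, -0.001]
contact_force: [4.8, 0.4, 4.6]
opening: 0.0129
grip_force: 59.6
18.4 [0.52722267 0.02137645 0.07747243] [-3.13917396e+00 -1.17434017e-01 -6.43954131e-04] [4.47741298 0.23541044 4.28789323] [0.60125733 0.02655294 0.22052737] [-0.23918666  0.22253307 -1.48449672]
[ 0.1209338  -0.91146413 -0.01555667]
```

View pics/w5.png

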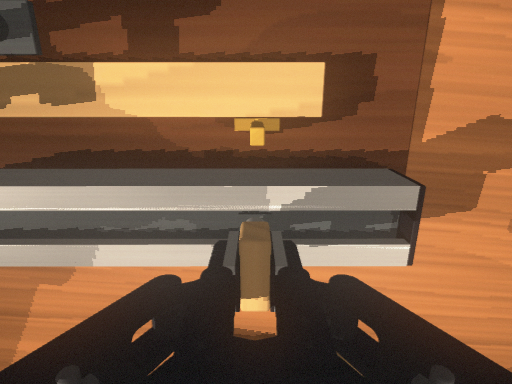

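```bash
python3 - <<'E'
from h import *
C=np.array([.5284,.0214]); th=np.radians(4.31); xb=np.array([np.cos(th),np.sin(th)]);yb=np.array([-xb[1],xb[0]])
for n,dz in(("w4",.0377),("w5",.043)):
    r=pickle.load(open(n+".pkl","rb")); I=r["image"]; g=cv2.cvtColor(I,cv2.COLOR_RGB2GRAY).astype(int)
    b=lambda u,v,z:round((ray(r,u,v,z)[:2]-C)@xb*1e3,2)
    dg=np.diff(g[:,180]); e=[v for v in range(160,285) if abs(dg[v])>25]; print(n,[(v+.5,b(180,v+.5,.057)) for v in e])
    s=I[205:325,255].sum(1); ds=np.diff(s.astype(int)); print([(205+i+.5,ds[i],b(255,205+i+.5,dz+.064),b(255,205+i+.5,dz+.04)) for i in np.where(abs(ds)>60)[0]])
    print(I[205:225,255].sum(1).tolist())
E
```

```text
w4 [(173.5, np.float64(36.83)), (192.5, np.float64(25.98)), (217.5, np.float64(11.06)), (229.5, np.float64(3.61)), (252.5, np.float64(-11.19)), (274.5, np.float64(-26.05)), (277.5, np.float64(-28.13)), (278.5, np.float64(-28.83))]
[(np.float64(217.5), np.int64(-225), np.float64(28.96), np.float64(19.31)), (np.float64(296.5), np.int64(206), np.float64(-8.89), np.float64(-26.53)), (np.float64(298.5), np.int64(86), np.float64(-9.93), np.float64(-27.8)), (np.float64(310.5), np.int64(-75), np.float64(-16.31), np.float64(-35.52))]
[500, 500, 500, 508, 502, 504, 507, 500, 494, 494, 491, 499, 504, 279, 260, 253, 256, 253, 253, 249]
w5 [(185.5, np.float64(26.0)), (209.5, np.float64(11.36)), (210.5, np.float64(10.74)), (243.5, np.float64(-10.69)), (244.5, np.float64(-11.36)), (277.5, np.float64(-34.44)), (278.5, np.float64(-35.16))]
[(np.float64(205.5), np.int64(71), np.float64(31.93), np.float64(23.23)), (np.float64(209.5), np.int64(-79), np.float64(30.2), np.float64(21.14)), (np.float64(210.5), np.int64(-210), np.float64(29.76), np.float64(20.61)), (np.float64(297.5), np.int64(195), np.float64(-11.9), np.float64(-29.86)), (np.float64(299.5), np.int64(64), np.float64(-12.96), np.float64(-31.14)), (np.float64(310.5), np.int64(-68), np.float64(-18.86), np.float64(-38.29))]
[499, 570, 584, 539, 490, 411, 201, 179, 175, 224, 251, 251, 254, 255, 252, 250, 252, 264, 257, 245]
```

```bash
python3 -m handwheel '[{"gripper":1,"offset":[0.4,0,0],"rotation":[0,0,0]},{"gripper":1,"offset":[0.8,0,0],"rotation":[0,0,0]},{"gripper":1,"offset":[1.2,0,0],"rotation":[0,0,0]},{"gripper":1,"offset":[1.2,0,-0.2],"rotation":[0,0,0]},{"gripper":1,"offset":[1.2,0,-0.4],"rotation":[0,0,0]},{"gripper":1,"offset":[1.2,0,-0.6],"rotation":[0,0,0]},{"gripper":1,"offset":[1.2,0,-0.6],"rotation":[0,0,0]},{"gripper":1,"offset":[1.2,0,-0.6],"rotation":[0,0,0]}]' 60
```

```text
t: 19.4
tool_pos: [0.5275, 0.0214, 0.0775]
tool_rot: [-3.139, -0.118, 0.003]
contact_force: [-1.7, 0.4, 5.2]
opening: 0.0135
grip_force: 59.7
```

```bash
python3 -m handwheel '[{"gripper":1,"offset":[0,0,-0.2],"rotation":[0,0,0]},{"gripper":1,"offset":[0,0,-0.4],"rotation":[0,0,0]},{"gripper":1,"offset":[0,0,-0.6],"rotation":[0,0,0]},{"gripper":1,"offset":[0,0,-0.8],"rotation":[0,0,0]},{"gripper":1,"offset":[0,0,-1],"rotation":[0,0,0]},{"gripper":1,"offset":[0,0,-1],"rotation":[0,0,0]},{"gripper":1,"offset":[0,0,-1],"rotation":[0,0,0]},{"gripper":1,"offset":[0,0,-1],"rotation":[0,0,0]}]' 60
```

```text
t: 20.4
tool_pos: [0.5274, 0.0214, 0.0777]
tool_rot: [-3.139, -0.117, 0.003]
contact_force: [2.3, -0.7, -12.3]
opening: 0.0128
grip_force: 58.4
```

```bash
python3 -m handwheel '[{"gripper":1,"offset":[0,0,0.3],"rotation":[0,0,0]},{"gripper":1,"offset":[0,0,0.7],"rotation":[0,0,0]},{"gripper":1,"offset":[0,0,0.7],"rotation":[0,0,0]},{"gripper":1,"offset":[0,0,0.7],"rotation":[0,0,0]},{"gripper":1,"offset":[0,0,0.7],"rotation":[0,0,0]},{"gripper":1,"offset":[0,0,0.7],"rotation":[0,0,0]},{"gripper":1,"offset":[0,0,0.7],"rotation":[0,0,0]},{"gripper":1,"offset":[0,0,0.7],"rotation":[0,0,0]}]' 25
python3 -m handwheel '[{"gripper":0.6,"offset":[0,0,0],"rotation":[0,0,0]},{"gripper":0.5,"offset":[0,0,0],"rotation":[0,0,0]},{"gripper":0.4,"offset":[0,0,0],"rotation":[0,0,0]},{"gripper":0.2,"offset":[0,0,0],"rotation":[0,0,0]},{"gripper":0,"offset":[0,0,0],"rotation":[0,0,0]},{"gripper":0,"offset":[0,0,0],"rotation":[0,0,0]},{"gripper":0,"offset":[0,0,-2],"rotation":[0,0,0]},{"gripper":0,"offset":[0,0,-5],"rotation":[0,0,0]}]' 25
python3 -m handwheel '[{"gripper":0,"offset":[0,0,-15],"rotation":[0,0,0]},{"gripper":0,"offset":[0,0,-30],"rotation":[0,0,0]},{"gripper":0,"offset":[0,0,-50],"rotation":[0,0,0]},{"gripper":0,"offset":[0,0,-70],"rotation":[0,0,0]},{"gripper":0,"offset":[0,0,-90],"rotation":[0,0,0]},{"gripper":0,"offset":[0,0,-110],"rotation":[0,0,0]},{"gripper":0,"offset":[0,0,-120],"rotation":[0,0,0]},{"gripper":0,"offset":[0,0,-120],"rotation":[0,0,0]}]' 25
python3 look.py w6; python3 - <<'E'
from station import ctrl
import cv2,numpy as np
r=ctrl.get_image("scene")["image"][...,::-1]; w=cv2.imread("pics/w6.png")
a=cv2.resize(r[140:230,215:335],(400,300),interpolation=cv2.INTER_CUBIC);b=cv2.resize(w,(400,300))
cv2.imwrite("pics/c6.png",np.hstack([a,b]))
E
```

```text
t: 21.4
tool_pos: [0.5276, 0.0214, 0.0777]
tool_rot: [-3.139, -0.117, 0.003]
contact_force: [-3.8, -0.9, -13.3]
opening: 0.0131
grip_force: 58.1
t: 22.4
tool_pos: [0.5282, 0.0214, 0.0833]
tool_rot: [-3.139, -0.117, 0.0]
contact_force: [0.4, 0.4, -0.2]
opening: 0.0426
grip_force: 0.0
t: 23.4
tool_pos: [0.5287, 0.0213, 0.2043]
tool_rot: [3.139, 0.117, 0.002]
contact_force: [-1.0, -0.7, -0.1]
opening: 0.0425
grip_force: 0.0
23.45 [0.52818712 0.02134874 0.20320704] [-3.13936727e+00 -1.17419365e-01  2.86326644e-04] [-0.48297417 -0.00630059 -0.25197396] [0.60259151 0.0265605  0.34744228] [-0.23862965  0.221328   -1.48462169]
```

View pics/c6.png

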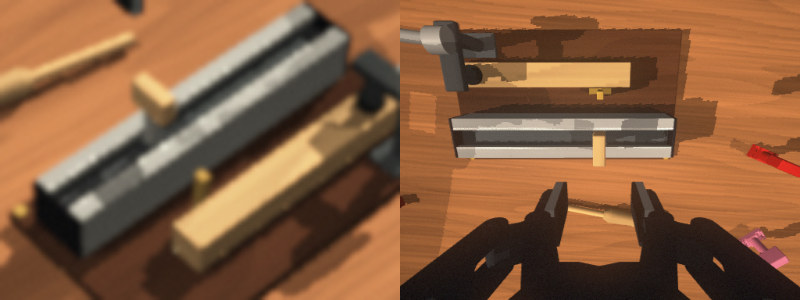

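The nut stands upright across the channel, level with the brass index. One numeric check before handing in.

```bash
python3 - <<'E'
from h import *
r=pickle.load(open("w6.pkl","rb")); I=r["image"]; C=np.array([.5284,.0214]); th=np.radians(4.31); xb=np.array([np.cos(th),np.sin(th)]);yb=np.array([-xb[1],xb[0]])
h=cv2.cvtColor(I,cv2.COLOR_RGB2HSV)
m=((h[...,0]>10)&(h[...,0]<28)&(h[...,2]>170)&(h[...,1]<170)).astype(np.uint8); m[:165]=0;m[225:]=0;m[:,:235]=0;m[:,275:]=0
N,l,s,c=cv2.connectedComponentsWithStats(m);k=1+s[1:,4].argmax();p=np.argwhere(l==k)[:,::-1]
w=np.array([ray(r,u,v,.107)[:2]-C for u,v in p])*1e3; w=np.c_[w@xb,w@yb].astype(np.float32)
print(s[k],cv2.minAreaRect(w)); b=ray(r,256,119,.06)[:2]-C
m2=((h[...,1]>190)&(h[...,2]>150)&(h[...,0]>14)&(h[...,0]<32)).astype(np.uint8);m2[:112]=0;m2[130:]=0;m2[:,:240]=0;m2[:,272:]=0
p=np.argwhere(m2)[:,::-1]; print(p.min(0),p.max(0),"mark y",[ (ray(r,u,v,.06)[:2]-C)@yb for u,v in [p.mean(0)]])
E
```

```text
[ 235  174   40   51 1418] ((-7.098509788513184, -0.2140636444091797), (34.12447738647461, 44.97692108154297), 89.94744110107422)Traceback (most recent call last):
  File "<stdin>", line 9, in <module>
    return umr_minimum(a, axis, None, out, keepdims, initial, where)
ValueError: zero-size array to reduction operation minimum which has no identity
```

```bash
python3 - <<'E'
from h import *
r=pickle.load(open("w6.pkl","rb")); I=r["image"]; C=np.array([.5284,.0214]); th=np.radians(4.31); xb=np.array([np.cos(th),np.sin(th)]);yb=np.array([-xb[1],xb[0]])
h=cv2.cvtColor(I,cv2.COLOR_RGB2HSV).astype(int)
m=((h[...,0]>10)&(h[...,0]<28)&(h[...,2]>190)&(h[...,1]>80)).astype(np.uint8); m[:165]=0;m[225:]=0;m[:,:240]=0;m[:,272:]=0
N,l,s,c=cv2.connectedComponentsWithStats(m);k=1+s[1:,4].argmax();p=np.argwhere(l==k)[:,::-1]
w=np.array([ray(r,u,v,.107)[:2]-C for u,v in p])*1e3; w=np.c_[w@xb,w@yb].astype(np.float32)
print(s[k],cv2.minAreaRect(w),[(v,I[v,256].tolist()) for v in range(172,216,3)])
print(I[124,246:266].tolist(),(ray(r,256,124,.06)[:2]-C)@yb)
E
```

```text
[ 240  174   32   51 1115] ((-7.0993194580078125, -1.0890016555786133), (27.124608993530273, 44.97690200805664), 89.94743347167969) [(172, [108, 84, 60]), (175, [230, 174, 110]), (178, [242, 192, 121]), (181, [242, 193, 121]), (184, [241, 192, 120]), (187, [241, 191, 118]), (190, [241, 194, 118]), (193, [241, 191, 117]), (196, [241, 191, 117]), (199, [241, 192, 117]), (202, [240, 188, 116]), (205, [240, 190, 116]), (208, [240, 191, 118]), (211, [239, 188, 114]), (214, [219, 136, 78])]
[[115, 73, 46], [115, 72, 43], [115, 71, 45], [116, 72, 45], [117, 71, 49], [115, 73, 45], [226, 170, 75], [227, 170, 73], [221, 166, 70], [219, 164, 66], [221, 163, 67], [219, 163, 68], [221, 164, 69], [211, 156, 67], [134, 93, 46], [115, 72, 46], [116, 73, 46], [114, 68, 45], [114, 72, 45], [114, 71, 45]] -0.0016741528302248315
```

```bash
python3 -c "
from station import ctrl
print(ctrl.finish_job())"
```

```text
the job is handed in; nothing more can be done
None
```

The job is handed in: the nut is caught on the channel lips, released upright and square across the channel within about 1 mm of the brass index by my images, and the finish call returned no verdict.

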